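# Open the ratchet stop beside the budgie's bath

## Task

Open up the ratchet stop that pens in the budgie's turquoise bath tub, so that the tub can be taken out later: with a fingertip press the release pad on the sliding jaw down and, keeping it down, push the jaw back along its bar, away from the tub, fully home against the end block. Then let go, so that the release pad springs up again. Do not grasp, lift or shift the tub or anything else on the table.

Things in the scene. Friction and masses are not known exactly. Their poses are not given: they have to be found in the camera images.
- stop: Ratchet stop fixed to the table: aluminium bar 18 mm wide along this body's y, y -170 to +215 mm, top 48 mm high. Fixed jaw plate at the -y end (inner face y = -155, x -110 to +14, 60 high); grey end block at the +y end (from y = +184, 40 wide, 60 high); the sliding jaw is between. Origin on the table under the bar, x level and square to the bar (tub on its -x side), z up.
- jaw (a joint): Travel (m) of the sliding grey jaw along the stop's +y: 0 closed up to the tub, 0.130 fully home at the end block. About 2 N friction, light damping. With the release not held down, saw teeth (12 mm pitch) stop it within one tooth towards +y; towards -y it clicks freely. Saddle 44 (x) by 73 mm (y), top 64 mm high; its jaw plate reaches 122 mm to -x, top at 62 mm.
- release (a joint): How far the release pad is pressed (m): 0 up, 0.012 bottom. The teeth are clear beyond about 0.0055. It springs back (2 N at the top, 5 N at the bottom). Untouched it may rest up to 5.5 mm down, where the pawl stands on a tooth's slope; beyond 0.118 of jaw travel there are no teeth and it comes fully up.
- release_pad (a point): Centre of the top face of the release pad, black ribbed plastic, 40 mm (x of the stop) by 48 mm (y), facing up on top of the sliding jaw, 84 mm above the table when up; moves with jaw and pad. Pressed straight down. In the stop's frame it lies at x = 0, y = 12 mm + jaw travel.
- thumb_rest (a point): Middle of the top edge of the thumb rest's face towards the pad (-y): an upright grey lip on the jaw behind the pad, 44 mm wide (x), 8 mm thick (y), its top 108 mm above the table, 24 mm over the raised pad. The face is 31 mm to +y of the pad's centre; a fingertip on the pad can push the jaw by it.
- tub_mid (a point): Centre, half-way up, of the turquoise open plastic bath tub, 90 mm (x) by 130 mm (y) by 45 mm high, wall 4 mm, about 150 g, standing loose on the table between the fixed jaw and the sliding jaw, beside the bar; its axes are about those of the stop. To be left alone.
- chew: Hard silicone chew toy, a ring lying flat: 60 mm outside, 28 mm inside, 16 mm high; origin under its centre. A bystander on the +x side of the bar.
- perch: Wooden block perch: block 50 x 80 x 30 mm with a short 16 mm dowel standing up to 70 mm; origin under its centre. A bystander on the +x side of the bar.
- canister: Closed aluminium canister with a twist cap, 60 mm across, 92 mm high; origin under its centre. A bystander on the +x side of the bar.
- seedcup: White ceramic seed cup, 60 mm across, 35 mm high; origin under its centre. A bystander on the -x side (robot's side) of the bar.
- tray: Stainless steel tray 180 x 240 mm, 18 mm high, to the right of the stop; origin under its centre. A bystander.
- mineral: Pale mineral block 55 x 75 x 22 mm lying in the tray; origin under its centre. A bystander.
- mister: White mist bottle, 62 mm across, 158 mm high, to the left of the stop; origin under its centre. A bystander.
Not all that is in view belongs to the job. What is meant by the part that bears tub_mid is not brown, green or yellow, and is the smaller of those in its own colour.

How it is judged (in metres and radians):
On the way, in this order (a step that is already met when the one before it is completed fails the run):
1. the release pad is pressed down while the jaw still stands near the tub (value of joint release above 0.006 m and value of joint jaw below 0.06 m), for 0.05 s.
2. the jaw is pushed back fully home against the end block (value of joint jaw above 0.122 m), for 0.1 s.
At the end, for the whole second after the job is handed in: The sliding jaw rests within 10 mm of the end block, the release pad is up again (less than 2 mm down), the tub stands upright within 12 mm of where it was, and every bystander is within 20 mm of where it was (value of joint jaw above 0.12 m and value of joint release below 0.002 m and velocity of joint jaw between -0.005 and 0.005 m/s and distance of tub_mid from where it was at the start of the episode below 0.012 m and angle between tub_mid's own z axis and vertical below 0.1 rad and distance of each of chew, perch, canister, seedcup, tray, mineral, mister from where it was at the start of the episode below 0.02 m); the robot touches nothing.
It fails at once if the tub is shifted, lifted or tipped (distance of tub_mid from where it was at the start of the episode above 0.012 m or angle between tub_mid's own z axis and vertical above 0.15 rad).
It fails at once if a bystander is shifted or lifted by more than 20 mm (distance of any of chew, perch, canister, seedcup, tray, mineral, mister from where it was at the start of the episode above 0.02 m).
It also fails if it takes over 35 s, if anything falls off the work surface, if the arm or the gripper's body presses on something with over 40 N, if the wrist force passes 120 N, or if a joint passes its speed limit or range.

## Robot

A 7-joint arm with a two-finger parallel gripper is mounted at the origin on the work surface. World frame = base frame: x ahead of the robot, y to its left, z up, the work surface at z = 0. Lengths are in m, angles in degrees, forces in N, time in s.
With the tool pointing down it reaches from about 0.425 to 0.825 m from the base axis. Payload 3.6 kg.
Tool frame: the origin (TCP) lies midway between the tips of the shut fingers; the grasp point (between the pads) lies 19 mm behind it; z points along the fingers, y is the line along which they close (so a half turn about z gives the same grasp; the last joint's range is limited). The gripper opens to 93 mm and grips with 3 to 60 N. Pads are 15 mm wide; open, the fingers measure 128 mm over their backs; the gripper's body (75 mm by 188 mm) begins 65 mm behind the grasp point.
Start: joints at [75.143, 35.231, -0.722, 81.555, 0.464, 63.22, -2.315], TCP at [0.15, -0.632, 0.219] pointing down, gripper open.
Joint ranges: [-178.69, 178.69], [-17.37, 117.87], [-77.05, 75.6], [15.02, 138.74], [-78.02, 258.01], [0.78, 113.62], [-162.83, 162.83]. Speed limits (degrees/s): [159.86, 159.86, 180, 180, 180, 180, 180].

## Interface

Orientations are given as a 3x3 rotation matrix whose columns are the frame's x, y, z axes.
In Python, from cell import manip gives the robot as it stands.
- The arm moves only by the shell command python3 -m crank 'ROWS' [FORCE]. ROWS is JSON, a list of rows, each a list of 3 entries, a list of its own where there are three numbers: the shift along the tool's x, y, z normalised to -1 to 1, where 1 is 0.025 m, then the turn about the tool's z normalised to -1 to 1, where 1 is 0.08 rad, then the closure, from 0 (fully open) to 1 (shut). A call has 1 to 12 rows; each row shifts and turns the commanded pose from where the row before left it, along the tool's axes as they then stand; what a row does not reach is not made up. A row lasts 1/12 s, in which the tool goes at most 41.7 mm and 7.16 degrees, less where a joint would pass 70% of its speed; a pose out of reach is approached as far as the arm can. A call with a number of a shift or a turn outside -1 to 1 is refused whole. A call with a gripper value outside its range is refused whole. The fingers move at their own pace and stop on an object; FORCE is the grip in N (left out, the last holds). Time passes only in rows, so rows that do not move let the fingers close. It gives the time, the measured TCP pose, the force, the opening and the grip force at its end, in the units of the state.
- manip.sense(): the state, without advancing time (a new reading comes with each control period).
- manip.read_camera(name): name is "side" or "top"; returns a dict with "img" (480x640x3 uint8, blue, green, red), "intrinsics" (3x3 intrinsics, pixels), "eye" and "orientation" of the camera in the world. Camera axes: x right, y up, looking along -z (the intrinsics and any distortion apply to the point x, -y, -z); pixel columns grow to the right and rows downward; lengths in m; the calibration is good to about 2 mm. A picture is of the moment at which its call begins. There is no depth.
- manip.close_job(): hands the job in; it is judged then, once.
Trained networks look in the newest picture that a camera, given by its name, has taken for a name from the list of things; names that differ only in an ending like _2 or _b are one class to them, and where a whole thing is asked for, a point or a joint stands for the part that bears it (a point fixed in the world has none). Each returns a list of dicts, best first, with "p" (0 to 1); they miss things now and then, are a little off and sometimes report something else, mostly with a low value. They report only what shows in the picture. A call takes as long as a camera call. They do not tell look-alikes from the thing itself.
- manip.spot_in(target, camera): "xyz" ([x, y, z] in m, in world coordinates, good to about 4 mm: the middle of the surface that is visible of it).
The state is a dict: "time_s": time; "joints": joint angles; "joint_velocities": joint speeds; "effort": joint torques, N m; "tcp_pos": TCP position; "eef_rot": TCP orientation; "contact_force": force on the tool from outside, world axes, zero at the start; "ft_torque": the same for the moment, N m; "finger_gap": finger opening in m; "finger_force": force on a finger pad.
Only numpy, scipy, OpenCV 4.12 (cv2) and the standard library are available. Lean on these libraries where they do the work, as an engineer would, in place of code of your own. Each camera call takes 0.05 s, during which the arm holds its last target. There are 200 camera calls.

## Working session

There is one attempt and no reset: what is moved stays moved. The work goes in short steps, Python scripts to look and compute and a shell command to move; the robot and the scene stay as the last step left them, time stands still between calls to the robot, and variables do not carry over. Pictures are saved under pics/ and viewed, at most 10 in all, crops included, and the job is handed in when it is done.

```bash
mkdir -p pics; python3 - <<'E'
from cell import manip
import cv2
s=manip.sense();print(s['time_s'],s['tcp_pos'],s['eef_rot'],s['finger_gap'])
for c in('top','side'):
    r=manip.read_camera(c);cv2.imwrite(f'pics/{c}0.png',r['img']);print(c,r['eye'])
    for t in('release_pad','thumb_rest','tub_mid','stop','canister','perch','mister','seedcup'):
        print(t,[(round(d['p'],2),[round(float(v),3) for v in d['xyz']]) for d in manip.spot_in(t,c)[:3]])
E
```

```text
0.0 [ 0.14979871 -0.63170799  0.21750945] [[ 9.73000812e-01  2.30800859e-01 -6.19044550e-04]
 [ 2.30801686e-01 -9.72997784e-01  2.42790406e-03]
 [-4.19666326e-05 -2.50522914e-03 -9.99996861e-01]] 0.09264132225321454
top [ 0.42332209 -0.00174195  1.35126388]
release_pad [(0.7, [0.537, 0.016, 0.08]), (0.5, [0.581, -0.484, 0.025])]
thumb_rest [(0.84, [0.533, 0.012, 0.076])]
tub_mid [(0.9, [0.353, 0.214, 0.002]), (0.88, [0.487, -0.102, 0.003]), (0.84, [0.327, -0.288, 0.003])]
stop [(0.65, [0.537, -0.002, 0.059])]
canister [(0.6, [0.622, 0.082, 0.09])]
perch [(0.92, [0.635, -0.143, 0.029]), (0.49, [0.54, 0.021, 0.081])]
mister [(0.55, [0.663, 0.494, 0.111])]
seedcup [(0.69, [0.362, 0.009, 0.007]), (0.35, [0.533, 0.011, 0.079])]
side [-0.22911085  1.2037956   1.03429694]
release_pad []
thumb_rest []
tub_mid [(0.92, [0.681, 0.254, 0.015]), (0.84, [0.339, -0.54, 0.034])]
stop [(0.98, [0.524, 0.012, 0.049])]
canister [(0.98, [0.617, 0.106, 0.06]), (0.17, [0.632, -0.029, 0.014])]
perch [(0.9, [0.628, -0.136, 0.031]), (0.38, [0.365, 0.006, 0.018])]
mister [(0.95, [0.649, 0.522, 0.101])]
seedcup [(0.87, [0.364, 0.008, 0.02]), (0.15, [0.514, -0.009, 0.053])]
```

View pics/top0.png

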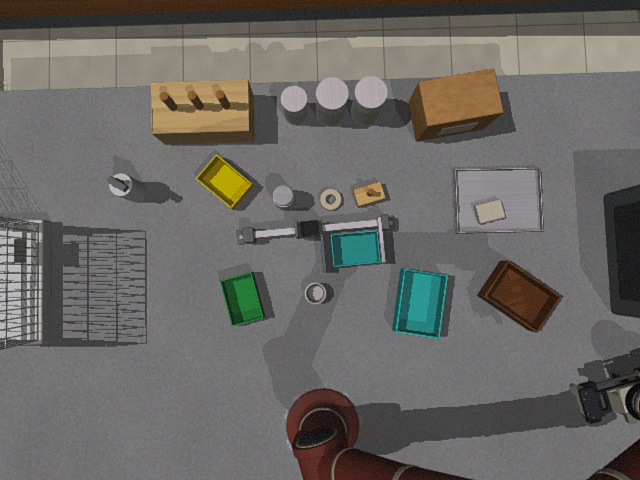

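View pics/side0.png

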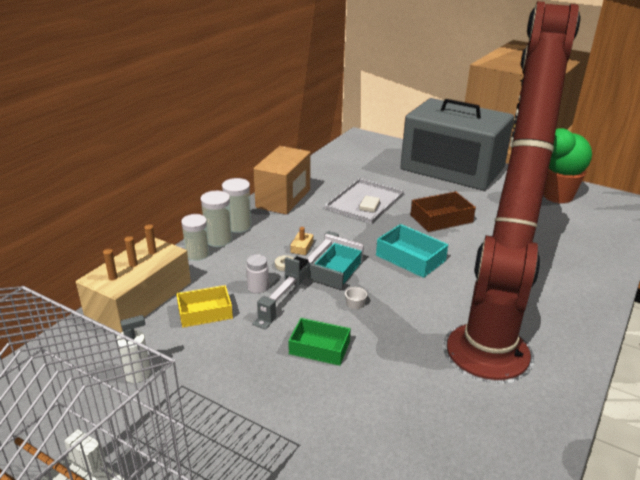

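Top view: the stop runs from the fixed jaw plate (≈385,225) to the end block (≈247,236), black pad at ≈(309,228), small turquoise tub at (357,249). In the side view the pad is at ≈(297,268), end block (265,310), and the canister (258,273) stands near the bar. Zooming in next.

```bash
python3 - <<'E'
import cv2
a=cv2.imread('pics/top0.png')[170:290,230:400];b=cv2.imread('pics/side0.png')[210:340,230:380]
cv2.imwrite('pics/tc.png',cv2.resize(a,None,fx=4.7,fy=4.7,interpolation=cv2.INTER_CUBIC));cv2.imwrite('pics/sc.png',cv2.resize(b,None,fx=4.5,fy=4.5,interpolation=cv2.INTER_CUBIC))
E
```

```text
(no output)
```

View pics/tc.png

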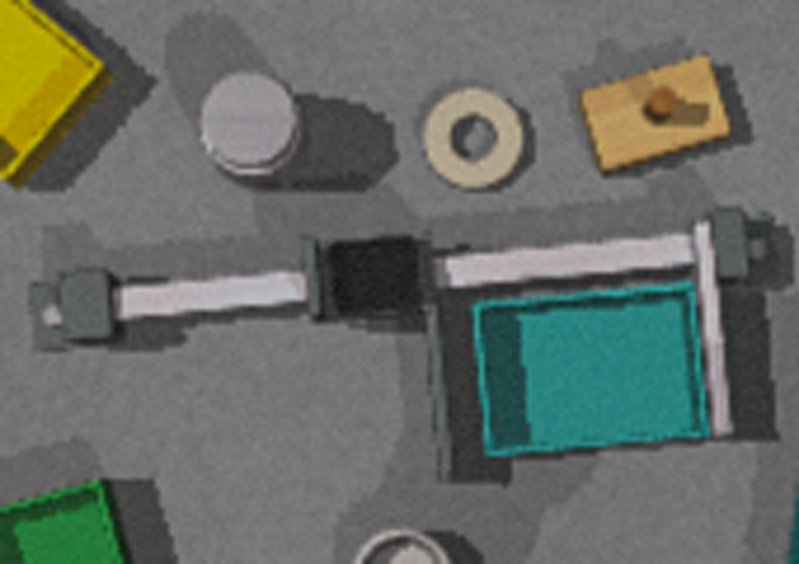

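View pics/sc.png

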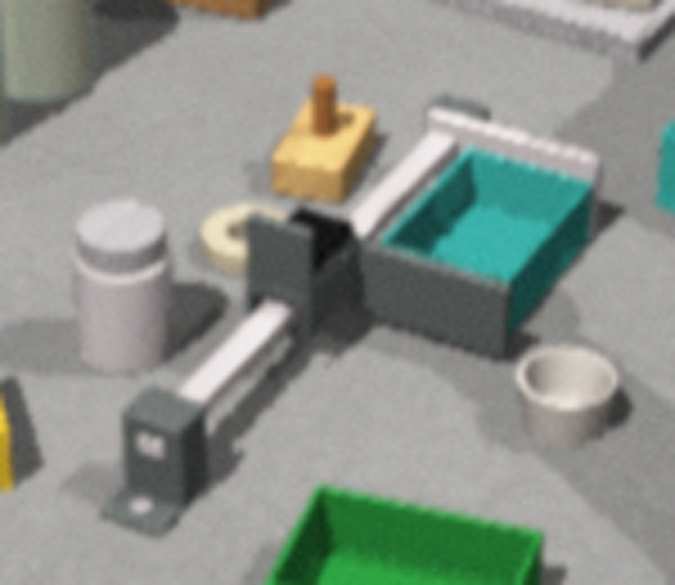

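```bash
cat > h.py <<'E'
from cell import manip
import numpy as np
def px(r,u,v,z):
    d=np.linalg.inv(r['intrinsics'])@[u,v,1]; d=np.array(r['orientation'])@[d[0],-d[1],-d[2]]
    e=np.array(r['eye']); return e+d*(z-e[2])/d[2]
E
python3 - <<'E'
from h import *
r=manip.read_camera('top');print(r.keys(),r['intrinsics'])
for n,x,y,z in[('pad',374,274,.083),('padfront',419,272,.083),('rest back',306,277,.108),('rest front',320,277,.108),('blk in top',112,302,.06),('bar L',118,302,.048),('bar R',690,248,.048),('fix out',696,225,.06),('fix end',716,433,.06),('canister',250,118,.092)]:
    print(n,px(r,230+x/4.7,170+y/4.7,z).round(4))
a=px(r,230+118/4.7,170+302/4.7,.048);b=px(r,230+690/4.7,170+248/4.7,.048);d=a-b;print(np.linalg.norm(d),d/np.linalg.norm(d),np.degrees(np.arctan2(d[1],d[0])))
s=manip.sense();print(s['time_s'],s['tcp_pos'])
E
```

```text
dict_keys(['img', 'intrinsics', 'eye', 'orientation']) [[478.58954341   0.         316.44293062]
 [  0.         478.58954341 241.33818052]
 [  0.           0.           1.        ]]
pad [0.539  0.0159 0.083 ]
padfront [ 0.5393 -0.0096  0.083 ]
rest back [0.5361 0.0533 0.108 ]
rest front [0.5359 0.0456 0.108 ]
blk in top [0.5293 0.1675 0.06  ]
bar L [0.5302 0.1656 0.048 ]
bar R [ 0.5519 -0.1678  0.048 ]
fix out [ 0.564  -0.1702  0.06  ]
fix end [ 0.4438 -0.1772  0.06  ]
canister [0.6285 0.0833 0.092 ]
0.3341246308268134 [-0.06514612  0.99787574  0.        ] 93.73524292886016
0.95 [ 0.14996262 -0.63244943  0.21868037]
```

```bash
python3 -m crank '[[[0,0,0],0.7,1],[[0.2,-0.3,0],0.7,1],[[0.5,-0.7,0],0.7,1],[[0.69,-1,0],0,1],[[0.69,-1,0],0,1],[[0.69,-1,0],0,1],[[0.69,-1,0],0,1],[[0.69,-1,0],0,1],[[0.69,-1,0],0,1],[[0.69,-1,0],0,1],[[0.69,-1,0],0,1],[[0.69,-1,0],0,1]]' 40
python3 -m crank '[[[0.69,-1,0],0,1],[[0.69,-1,0],0,1],[[0.69,-1,0],0,1],[[0.69,-1,0],0,1],[[0.69,-1,0],0,1],[[0.69,-1,0],0,1],[[0.69,-1,0],0,1],[[0.69,-1,0],0,1],[[0.69,-1,0],0,1],[[0.69,-1,0],0,1],[[0.5,-0.7,0],0,1],[[0,0,0],0,1]]'
```

```text
time_s: 1.95
tcp_pos: [0.3049, -0.3695, 0.219]
eef_rot: [[0.998, 0.065, 0.001], [0.065, -0.998, -0.0], [0.001, 0.001, -1.0]]
contact_force: [0.1, 0.4, -0.9]
finger_gap: 0.0178
finger_force: 0.0
time_s: 2.95
tcp_pos: [0.4743, -0.0862, 0.219]
eef_rot: [[0.997, 0.074, 0.003], [0.074, -0.997, 0.003], [0.003, -0.003, -1.0]]
contact_force: [0.3, 0.2, 0.9]
finger_gap: 0.0002
finger_force: 0.0
```

```bash
python3 -m crank '[[[0.72,-0.99,0],0.1,1],[[0.72,-0.99,0],0,1],[[0.72,-0.99,0],0,1],[[0.72,-0.99,0],0,1],[[0,0,0],0,1],[[0,0,1],0,1],[[0,0,1],0,1],[[0,0,1],0,1],[[0,0,0.6],0,1],[[0,0,0],0,1],[[0,0,0],0,1]]'
python3 - <<'E'
from h import *
import cv2
r=manip.read_camera('side');cv2.imwrite('pics/s1.png',cv2.resize(r['img'][190:320,230:380],None,fx=4.5,fy=4.5,interpolation=cv2.INTER_CUBIC))
E
```

```text
time_s: 3.87
tcp_pos: [0.5371, 0.0103, 0.1284]
eef_rot: [[0.998, 0.056, -0.002], [0.056, -0.998, -0.001], [-0.002, 0.0, -1.0]]
contact_force: [-0.6, -0.2, -0.6]
finger_gap: 0.0006
finger_force: 0.0
```

View pics/s1.png

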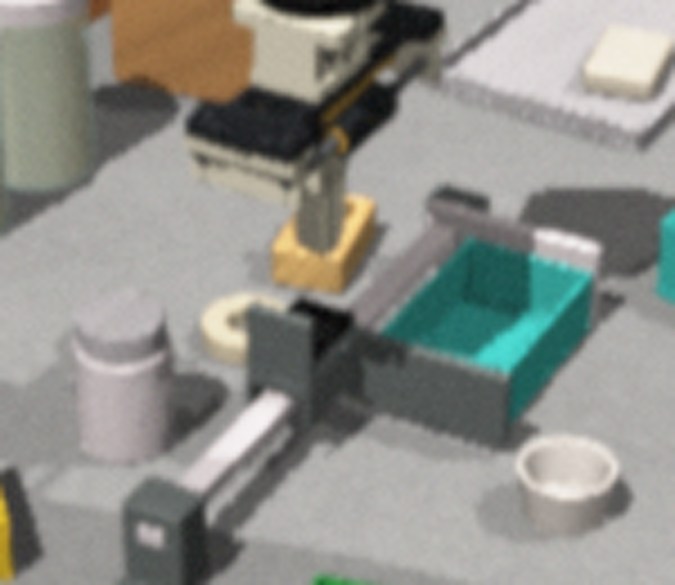

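Crop view: fingertips at ≈(320,248) straight above the black pad at ≈(320,320), in front of the thumb rest (280,340). Descend.

```bash
python3 -m crank '[[[0.06,-0.25,0],0,1],[[0,0,0.6],0,1],[[0,0,0.6],0,1],[[0,0,0.4],0,1],[[0,0,0.2],0,1],[[0,0,0.2],0,1],[[0,0,0.1],0,1],[[0,0,0],0,1],[[0,0,0],0,1]]'
```

```text
time_s: 4.67
tcp_pos: [0.5392, 0.0178, 0.077]
eef_rot: [[0.998, 0.057, 0.001], [0.057, -0.998, 0.0], [0.001, -0.0, -1.0]]
contact_force: [-0.7, 0.2, 3.7]
finger_gap: 0.0002
finger_force: 1.8
```

```bash
python3 -m crank '[[[0,0,0.12],0,1],[[0,0,0],0,1],[[0,-0.2,0],0,1],[[0,-0.2,0],0,1],[[0,-0.2,0],0,1],[[0,-0.2,0],0,1],[[0,-0.3,0],0,1],[[0,-0.3,0],0,1],[[0,0,0],0,1]]'
```

```text
time_s: 5.42
tcp_pos: [0.5367, 0.0558, 0.0733]
eef_rot: [[0.998, 0.06, 0.0], [0.06, -0.998, 0.002], [0.001, -0.002, -1.0]]
contact_force: [-0.5, 0.2, 4.1]
finger_gap: 0.0002
finger_force: 2.2
```

```bash
python3 - <<'E'
from h import *
import cv2
r=manip.read_camera('side');cv2.imwrite('pics/s2.png',cv2.resize(r['img'][190:340,230:380],None,fx=4,fy=4,interpolation=cv2.INTER_CUBIC))
E
```

```text
(no output)
```

View pics/s2.png

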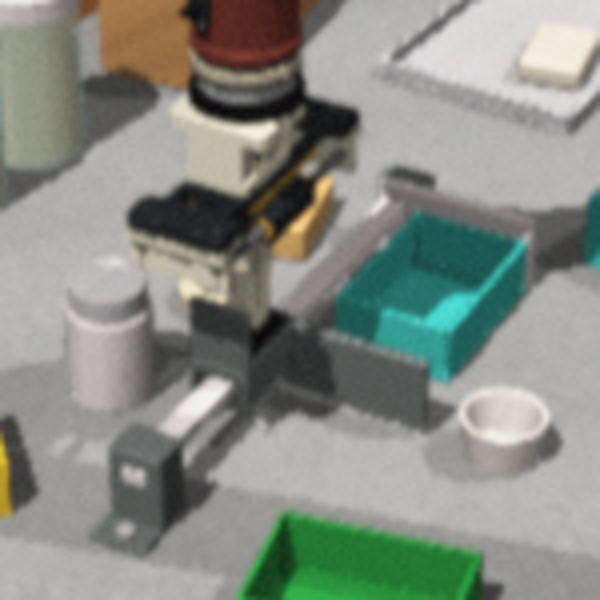

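The jaw has left the tub (plate now at ≈(375,375), tub still at (430,290)), with the finger on the pad. Continue home.

```bash
python3 -m crank '[[[0,-0.3,0],0,1],[[0,-0.4,0],0,1],[[0,-0.4,0],0,1],[[0,-0.4,0],0,1],[[0,-0.4,0],0,1],[[0,-0.4,0],0,1],[[0,-0.3,0],0,1],[[0,-0.3,0],0,1],[[0,-0.2,0],0,1],[[0,0,0],0,1]]'
```

```text
time_s: 6.3
tcp_pos: [0.532, 0.132, 0.0732]
eef_rot: [[0.998, 0.059, -0.0], [0.059, -0.998, 0.002], [-0.0, -0.002, -1.0]]
contact_force: [-1.3, 0.1, 4.4]
finger_gap: 0.0004
finger_force: 2.2
```

```bash
python3 -m crank '[[[0,-0.12,0],0,1],[[0,-0.12,0],0,1],[[0,-0.12,0],0,1],[[0,0,0],0,1]]'; python3 -m crank '[[[0,-0.12,0],0,1],[[0,-0.12,0],0,1],[[0,0,0],0,1]]'
```

```text
time_s: 6.63
tcp_pos: [0.532, 0.139, 0.0732]
eef_rot: [[0.998, 0.057, 0.0], [0.057, -0.998, 0.0], [0.0, -0.0, -1.0]]
contact_force: [-0.6, -3.0, 3.6]
finger_gap: 0.0006
finger_force: 2.2
time_s: 6.88
tcp_pos: [0.5317, 0.1446, 0.0732]
eef_rot: [[0.998, 0.057, 0.0], [0.057, -0.998, -0.001], [0.0, 0.001, -1.0]]
contact_force: [-0.2, -4.1, 4.9]
finger_gap: 0.0007
finger_force: 3.7
```

```bash
python3 -m crank '[[[0,-0.12,0],0,1],[[0,0,0],0,1]]'; python3 - <<'E'
from h import *
import cv2
r=manip.read_camera('side');cv2.imwrite('pics/s3.png',cv2.resize(r['img'][210:340,230:380],None,fx=4.5,fy=4.5,interpolation=cv2.INTER_CUBIC))
E
```

```text
time_s: 7.05
tcp_pos: [0.5317, 0.1446, 0.0733]
eef_rot: [[0.998, 0.055, -0.0], [0.055, -0.998, -0.004], [-0.0, 0.004, -1.0]]
contact_force: [0.7, -7.9, 6.8]
finger_gap: 0.0005
finger_force: 6.3
```

View pics/s3.png

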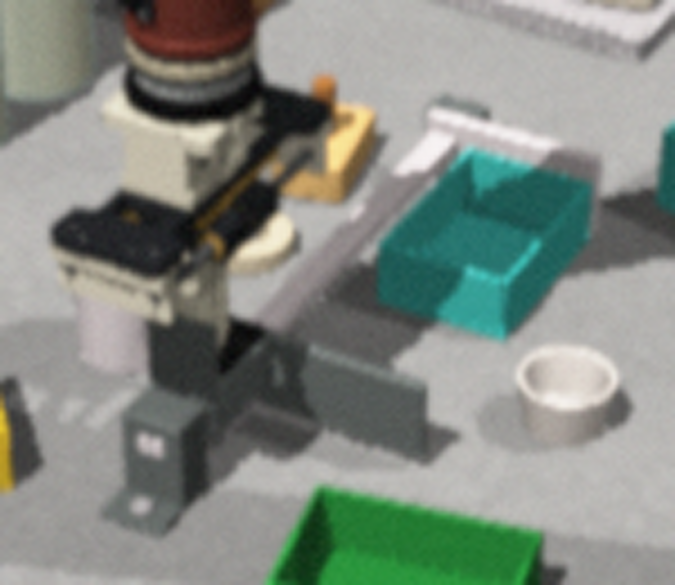

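The jaw stands against the end block (≈(165,400) in the crop), the position has stalled with the force rising, and the tub is unmoved. One more push, then lift straight off.

```bash
python3 -m crank '[[[0,-0.1,0],0,1],[[0,0,0],0,1],[[0,0,0],0,1]]'; python3 -m crank '[[[0,0,-0.3],0,1],[[0,0,-0.3],0,1],[[0,0.2,-0.5],0,1],[[0,0.1,-1],0,1],[[0,0,-1],0,1],[[0,0,-1],0,1],[[-1,0,-0.5],0,1],[[-1,0,0],0,1],[[-1,0,0],0,1],[[-1,0,0],0,1],[[-1,0,0],0,1],[[0,0,0],0,1]]'
python3 - <<'E'
from h import *
import cv2
r=manip.read_camera('side');cv2.imwrite('pics/s4.png',cv2.resize(r['img'][210:340,230:380],None,fx=4.5,fy=4.5,interpolation=cv2.INTER_CUBIC))
E
```

```text
time_s: 7.35
tcp_pos: [0.5316, 0.1446, 0.0733]
eef_rot: [[0.999, 0.053, -0.001], [0.053, -0.999, -0.007], [-0.001, 0.007, -1.0]]
contact_force: [-0.4, -11.4, 6.7]
finger_gap: 0.0008
finger_force: 8.4
time_s: 8.35
tcp_pos: [0.4004, 0.1368, 0.1873]
eef_rot: [[0.998, 0.061, -0.007], [0.061, -0.998, 0.0], [-0.007, -0.0, -1.0]]
contact_force: [-0.6, -0.1, 0.0]
finger_gap: 0.0006
finger_force: 0.0
```

View pics/s4.png

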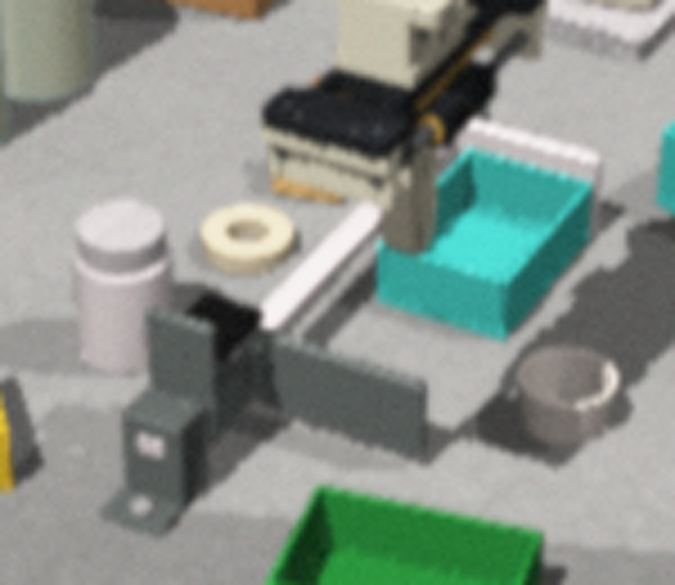

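The jaw is home against the block (≈(165,390)), the pad has sprung up (≈(225,320)), the tub and bystanders are unmoved, and the gripper is clear. Handing in.

```bash
python3 -c "
from cell import manip
print(manip.close_job())"
```

```text
the job is handed in; nothing more can be done
None
```

The sliding jaw is pushed fully home against the end block, the release pad has sprung back up, the tub and bystanders look unmoved in the last side-camera picture, and the job is handed in; the judge returned no verdict.

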